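# Draw a ring stack from its nest with a T-key

## Robot

A 6-joint arm with a two-finger parallel gripper is mounted at the origin on a cart in front of the work surface, level with it; the furniture and walls round the work are solid. World frame = base frame: x ahead of the robot, y to its left, z up, the work surface at z = 0. Lengths are in m, angles in rad, forces in N, time in s.
With the tool pointing down it reaches from about 0.425 to 0.95 m from the base axis. Payload 14.7 kg.
Tool frame: the origin (TCP) lies midway between the tips of the shut fingers; the grasp point (between the pads) lies arm.tcp_to_grasp behind it (arm.tcp_to_grasp is the distance from the TCP to the grasp point, in m); z points along the fingers, y is the line along which they close (so a half turn about z gives the same grasp; the last joint's range is limited). The gripper opens to 85 mm and grips with 20 to 120 N. Pads are 22 mm wide; open, the fingers measure 114 mm over their backs; the gripper's body (76 mm by 85 mm) begins 54 mm behind the grasp point. The pads swing forward as they close: fully open they stand 13 mm farther back than shut.
Start: joints at [1.151, 0.48, 1.596, -0, 1.065, -0.047], TCP at [0.237, 0.605, 0.231] pointing down, gripper open.
Joint ranges: [-2.75, 2.75], [-0.82, 2.05], [0.23, 2.67], [-1.56, 4.7], [0.09, 2.69], [-2.92, 2.92]. Speed limits (rad/s): [1.89, 1.89, 2.39, 3.01, 3.01, 3.01].

## Interface

Orientations are given as a unit quaternion [x, y, z, w].
In Python, from workcell import arm, grab_frame, camera_info, trace gives the robot as it stands. The module is installed in compiled form; this text tells all that it offers.
- The arm moves only by the shell command python3 -m creep 'ROWS' [FORCE]. ROWS is JSON, a list of rows, each a list of 7 numbers: the shift along the tool's x, y, z in cm, then the turn, a rotation vector about the tool's x, y, z in degrees, then the closure in counts, from 0 (fully open) to 255 (shut). In form: [[dx, dy, dz, rx, ry, rz, jaw], ...]. A call has 1 to 5 rows; each row is the pose to reach, as a shift and turn from the pose commanded when the call began, along the tool's axes at that moment; what a row does not reach only later rows make up. A row lasts 1/8 s, in which the tool goes at most 62.5 mm and 10.7 degrees, less where a joint would pass 70% of its speed; a pose out of reach is approached as far as the arm can. A call with a gripper value outside its range is refused whole. The fingers move at their own pace and stop on an object; FORCE is the grip in N (left out, the last holds). Time passes only in rows, so rows that repeat a pose let the fingers close. It gives the time, the measured TCP pose, the force, the opening and the grip force at its end, in the units of the state.
- arm.observe(): the state, without advancing time (a new reading comes with each control period).
- grab_frame(name): name is "scene" or "top" or "wrist"; returns (picture, depth): 420x560x3 uint8, blue, green, red; 420x560 float32, m along the optical axis (not along the pixel's ray), 0 where there is no reading.
- camera_info(name): a dict with "mtx" (3x3 intrinsics, pixels), "dist_coeffs" ([k1, k2, p1, p2, k3] as OpenCV has them; the pictures are not rectified), "rvec" (rotation vector, rad) and "tvec" (3), from world to camera coordinates, as OpenCV has them; the wrist camera has in their place "mount" (4x4, takes a point from camera to tool coordinates, whose origin is the TCP and whose axes are the flange's). Camera axes: x right, y down, z forward; pixel columns grow to the right and rows downward; lengths in m; the calibration is good to about 2 mm. A picture is of the moment at which its call begins: read the wrist's pose just before it. camera_info takes no time and is no camera call.
- arm.finish_job(): hands the job in; it is judged then, once.
Trained networks look in the newest picture that a camera, given by its name, has taken for a name from the list of things; names that differ only in an ending like _2 or _b are one class to them, and where a whole thing is asked for, a point or a joint stands for the part that bears it (a point fixed in the world has none). Each returns a list of dicts, best first, with "confidence" (0 to 1); they miss things now and then, are a little off and sometimes report something else, mostly with a low value. They report only what shows in the picture. A call takes as long as a camera call. They do not tell look-alikes from the thing itself.
- trace(camera, name): "pixels" (420x560 bool, what is visible of it) and "position" ([row, column] in pixels, amid what is visible of it).
The state is a dict: "time": time; "qpos": joint angles; "joint_vel": joint speeds; "effort": joint torques, N m; "tool_pos": TCP position; "ee_rot": TCP orientation; "contact_force": force on the tool from outside, world axes, zero at the start; "wrist_torque": the same for the moment, N m; "finger_gap": finger opening in m; "grip_force": force on a finger pad.
Only numpy, scipy, OpenCV 4.12 (cv2) and the standard library are available. Lean on these libraries where they do the work, as an engineer would, in place of code of your own. Each camera call takes 0.05 s, during which the arm holds its last target. There are 200 camera calls.

## Task

Thread the T-key down through the three rings in the grey nest, feel with light pressure for the hidden slot under them, let the key's foot in as far as its shoulder allows and turn it a quarter turn so that it locks. Lift the whole stack out on the key, set it down gently and upright in the shallow aluminium seat, and let go of the key, leaving it standing in the stack. Leave the other things on the bench where they are.

Things in the scene. Friction and masses are not known exactly. Their poses are not given: they have to be found in the camera images.
- key: steel T-key, 124 mm long, about 180 g, standing upright in a slot of a wooden block (76 x 60 mm, 45 mm high, slot 32 mm deep) on its shoulder; lifts straight up out. Origin at the centre of its foot's underside, z up along the key. The foot (z 0 to 9 mm) is a flat-bottomed cross-bar, 20 mm long along the key's x and 9 mm wide, its lowest 1.5 mm 18 x 7 mm. A half turn about z changes nothing
- key_grip (a point): where to hold the key: middle of its flat grip, 100 mm above the foot's underside; axes as the key's. The grip is 30 mm wide (x), 12 mm thick (y, hold it across this) and 48 mm high (76 to 124 mm above the foot's underside)
- key_shoulder (a point): centre of the key's shoulder, 19.5 mm above the foot's underside: flat, 17 mm across, widening upward by a cone to the 24 mm round body (24.5 to 70 mm). Between foot and shoulder is a 9 mm round shank
- nest: round grey steel nest bolted to the bench, outside 83 mm (flange 108 mm), inside 73 mm, wall top 40 mm above the bench; origin on the bench at its axis. The three rings lie in it on a carrier, each with 4 mm of side play, so their bores are not in line and the key must nudge them. It may bear 40 N in all at most, of which carrier and rings weigh about 5 N: feel with 3 to 8 N
- nest_in (a point): centre of the nest's inner floor, 6 mm above the bench, z up. On it lies the loose carrier (not measured, hidden by the rings): a cup turned over, 68 mm outside (up to 2 mm of play), 22 mm high, 120 g. Its top is a flat plate, 14 to 22 mm above the nest's floor, open below, with one central through slot 24 x 12 mm whose long side may head anywhere within 60 degrees of world x
- nest_slot (a point): centre of the nest at the height of the carrier's plate top, 22 mm above the nest's floor. Here the foot stands on the plate until it lies along the slot (to about 7 degrees); then it sinks till the shoulder meets the plate (foot's underside 2.5 mm above the nest's floor, 2.5 mm of room to turn). Turned 60 to 120 degrees from the slot, either way, it hooks under the plate and lifts the carrier and rings
- ring_low: plain steel spacer ring, outside diameter 64 mm, bore 28 mm, height 12 mm, about 110 g; origin at the centre of its underside, z is its axis. Lowest of the three, 22 mm above the nest's floor
- ring_mid: plain steel spacer ring, outside diameter 64 mm, bore 28 mm, height 12 mm, about 110 g; origin at the centre of its underside, z is its axis. Middle one, 34 mm above the nest's floor
- ring_top: plain steel spacer ring, outside diameter 64 mm, bore 28 mm, height 12 mm, about 110 g; origin at the centre of its underside, z is its axis. Top one, 46 mm above the nest's floor (its upper face is at 58 mm)
- seat: fixed shallow round aluminium dish, inside diameter 78 mm, rim 14 mm above the bench (flange 114 mm); origin on the bench at its axis. The carrier stands in it with 5 mm of play all round. It may bear 40 N in all at most (the stack and key weigh 6 to 9 N)
- seat_in (a point): centre of the seat's inner floor, 6 mm above the bench, z up; the carrier's underside goes on it, the rings' undersides then stand 22, 34 and 46 mm above it, the key's foot underside up to 2.5 mm
- spanner: bystander, to be left where it is: combination spanner, 168 mm long, lying flat; origin under its middle
- screwdriver: bystander, to be left where it is: screwdriver with blue handle, 222 mm long, lying flat; origin under its middle
- tape: bystander, to be left where it is: roll of black tape, diameter 102 mm, 24 mm high, lying flat; origin under its centre
- jar: bystander, to be left where it is: glass jar with a yellow lid, diameter 71 mm, 79 mm high; origin under its centre
- offcut: bystander, to be left where it is: pine offcut, 60 x 120 x 34 mm; origin under its centre
Things that resemble listed ones, but are neither listed nor needed, are in the scene too. What is shaped like the key but white is not meant.

How it is judged:
By the outcome, as a careful person would: the job done as asked, in the order asked, and still so for the second after the job is handed in, with the robot touching nothing.
It also fails if it takes over 72 s, if anything falls off the work surface, if the arm or the gripper's body presses on something with over 40 N, if the wrist force passes 120 N, or if a joint passes its speed limit or range.

## Working session

There is one attempt and no reset: what is moved stays moved. The work goes in short steps, Python scripts to look and compute and a shell command to move; the robot and the scene stay as the last step left them, time stands still between calls to the robot, and variables do not carry over. Pictures are saved under pics/ and viewed, at most 10 in all, crops included, and the job is handed in when it is done.

```bash
mkdir -p pics
cat > h.py <<'E'
import numpy as np, cv2
from scipy.spatial.transform import Rotation as R
from workcell import arm, grab_frame, camera_info, trace
def cam2world(name, st=None):
    c=camera_info(name); T=np.eye(4)
    if name=="wrist":
        st=st or arm.observe(); T[:3,:3]=R.from_quat(st["ee_rot"]).as_matrix(); T[:3,3]=st["tool_pos"]
        return c, T@np.array(c["mount"])
    T[:3,:3]=cv2.Rodrigues(np.array(c["rvec"],float))[0]; T[:3,3]=np.ravel(c["tvec"])
    return c, np.linalg.inv(T)
def cloud(name, depth, st=None):
    c,T=cam2world(name,st)
    v,u=np.mgrid[0:depth.shape[0],0:depth.shape[1]]
    n=cv2.undistortPoints(np.stack([u,v],-1).reshape(-1,1,2).astype(np.float64),np.array(c["mtx"]),np.array(c["dist_coeffs"])).reshape(*depth.shape,2)
    P=np.dstack([n[...,0]*depth,n[...,1]*depth,depth])
    W=P@T[:3,:3].T+T[:3,3]; W[depth<=0]=np.nan
    return W
E
python3 - <<'E'
from h import *
print(arm.observe(), arm.tcp_to_grasp)
ims=[]
for n in ["scene","top"]:
    im,d=grab_frame(n); W=cloud(n,d); cv2.imwrite(f"pics/{n}0.png",im); np.save(f"W_{n}.npy",W)
    for t in ["key","nest","ring_top","seat"]:
        for r in trace(n,t)[:3]:
            m=r["pixels"]; p=W[m]; p=p[~np.isnan(p[:,0])]
            print(n,t,round(r["confidence"],2),np.round(r["position"]),m.sum(),np.round(np.median(p,0),3) if len(p) else None, np.round(np.percentile(p,[2,98],axis=0),3).tolist() if len(p) else None)
E
```

```text
{'time': 0.0, 'qpos': array([ 1.15141176e+00,  4.80822521e-01,  1.59686816e+00,  2.92521814e-05,
        1.06507246e+00, -4.65969225e-02]), 'joint_vel': array([-0.00143175, -0.00056729, -0.0003563 ,  0.00136085, -0.00089873,
       -0.0013867 ]), 'effort': array([ 2.48223711e-03, -9.50632739e+01, -4.30192280e+01, -2.96677081e-05,
        1.21648752e-02, -3.69953864e-05]), 'tool_pos': array([0.23654559, 0.60500231, 0.23068055]), 'ee_rot': array([ 1.85323332e-01,  9.82677424e-01, -5.66477907e-04, -1.47571689e-04]), 'contact_force': array([-0.04680993,  0.10489487, -0.06677738]), 'wrist_torque': array([ 0.03221673,  0.01226781, -0.03243626]), 'grip_force': 0.0, 'finger_gap': 0.08573806005507208} 0.0187
scene key 0.76 [176. 261.] 212 [0.605 0.167 0.083] [[0.594, 0.159, 0.012], [0.625, 0.176, 0.125]]
scene key 0.74 [170. 224.] 179 [0.533 0.249 0.108] [[0.523, 0.242, 0.057], [0.548, 0.259, 0.15]]
scene key 0.62 [210. 228.] 153 [0.48  0.19  0.004] [[0.469, 0.098, -0.0], [0.492, 0.246, 0.009]]
scene nest 0.56 [235. 266.] 518 [0.457 0.009 0.013] [[0.433, -0.015, 0.002], [0.528, 0.079, 0.042]]
[... 198 characters left out ...]
]
scene seat 0.85 [267. 382.] 1001 [ 0.585 -0.298  0.006] [[0.537, -0.346, 0.001], [0.638, -0.243, 0.015]]
scene seat 0.46 [235. 265.] 514 [0.455 0.009 0.012] [[0.432, -0.015, 0.002], [0.524, 0.076, 0.042]]
top key 0.59 [205. 169.] 160 [0.54  0.25  0.127] [[0.528, 0.244, 0.058], [0.556, 0.26, 0.151]]
top key 0.58 [222. 138.] 150 [0.499 0.336 0.087] [[0.49, 0.329, -0.004], [0.51, 0.377, 0.127]]
top nest 0.65 [231. 255.] 801 [0.482 0.035 0.006] [[0.436, -0.013, -0.002], [0.534, 0.084, 0.044]]
top ring_top 0.89 [224. 250.] 389 [0.485 0.037 0.063] [[0.454, 0.008, 0.054], [0.513, 0.065, 0.068]]
top seat 0.88 [189. 379.] 1351 [ 0.591 -0.295  0.005] [[0.539, -0.346, -0.002], [0.644, -0.245, 0.015]]
```

Run:
```python
import cv2,numpy as np
a=cv2.imread("pics/scene0.png")[120:300,150:450]; b=cv2.imread("pics/top0.png")[150:270,100:420]
a=cv2.resize(a,(560,336),interpolation=cv2.INTER_CUBIC); b=cv2.resize(b[:, :],(700,262),interpolation=cv2.INTER_CUBIC)
o=np.zeros((598,700,3),np.uint8); o[:336,:560]=a; o[336:]=b; cv2.imwrite("pics/c1.png",o)
```

```text
(no output)
```

View pics/c1.png

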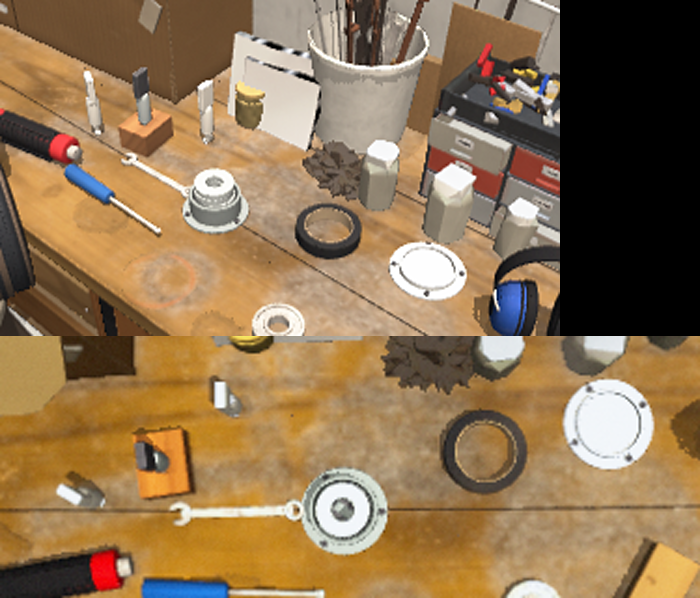

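Key candidates, scene pixels: [170,224] (dark grip, in the wooden block, top at 0.150 m), [176,261] and one left of the block at about [170,197] (both white and standing on the bench). The one in the block fits; the white ones are look-alikes.

```bash
cat >> h.py <<'E'
def delta(target, yaw=None):
    """rows numbers to reach target (world TCP), yaw = desired angle of tool x axis in world (mod pi)"""
    st=arm.observe(); Rm=R.from_quat(st["ee_rot"]).as_matrix()
    d=Rm.T@(np.array(target)-st["tool_pos"])*100
    y=np.arctan2(Rm[1,0],Rm[0,0]); out=None
    if yaw is not None: out=-np.degrees((yaw-y+np.pi/2)%np.pi-np.pi/2)  # tool z is down
    print("delta cm",np.round(d,2),"yaw now",round(np.degrees(y),1),"rz",out,"tilt",np.round(np.degrees(np.arccos(-Rm[2,2])),2),"q6",st["qpos"][5].round(2))
E
python3 - <<'E'
from h import *
print(np.round(camera_info("wrist")["mount"],3), camera_info("wrist")["mtx"])
from scipy.optimize import least_squares
W=np.load("W_top.npy").reshape(-1,3)
# grip top
m=(abs(W[:,0]-.54)<.04)&(abs(W[:,1]-.25)<.04)&(W[:,2]>.135); p=W[m]; print("grip",m.sum(),p.mean(0))
u,s,v=np.linalg.svd(p[:,:2]-p[:,:2].mean(0)); print(v[0],np.degrees(np.arctan2(v[0,1],v[0,0])))
m=(abs(W[:,0]-.54)<.06)&(abs(W[:,1]-.25)<.06)&(abs(W[:,2]-.045)<.006); print("block",cv2.minAreaRect((W[m][:,:2]*1000).astype(np.float32)))
def hull(c,r,z0,z1):
    m=(np.hypot(W[:,0]-c[0],W[:,1]-c[1])<r)&(W[:,2]>z0)&(W[:,2]<z1); p=W[m]
    c2,r2=cv2.minEnclosingCircle((p[:,:2]*1000).astype(np.float32)); print(m.sum(),np.round(c2,1),round(r2,1),p[:,2].mean().round(4))
hull((.483,.036),.06,.035,.047); hull((.483,.036),.06,.058,.072); hull((.59,-.296),.06,.009,.02)
delta([.535,.25,.32])
E
```

```text
[[-0.001 -0.957 -0.291  0.076]
 [ 1.    -0.002  0.    -0.   ]
 [-0.001 -0.291  0.957 -0.144]
 [ 0.     0.     0.     1.   ]] [[335.72619348   0.         278.22022382]
 [  0.         335.72619348 211.88236712]
 [  0.           0.           1.        ]]
grip 78 [0.54156318 0.2544639  0.14632968]
[-0.99018159 -0.13978706] -171.96447568458774
block ((542.15673828125, 254.9320068359375), (77.17435455322266, 62.64173126220703), 7.505039691925049)
167 [485.1  36.2] 41.3 0.0389
376 [484.2  36.1] 31.9 0.0627
194 [ 591.3 -297.1] 54.5 0.0123
delta cm [-40.72 -22.23  -8.87] yaw now 158.6 rz None tilt 0.0 q6 -0.05
```

```bash
python3 -m creep '[[-20,-11,-4,0,0,-15,0],[-40.7,-22,-8,0,0,-29,0],[-40.7,-22,-8,0,0,-29,0],[-40.7,-22,-8,0,0,-29,0],[-40.7,-22,-8,0,0,-29,0]]'; python3 -c "
from h import *
delta([.5415,.255,.30],np.radians(8))"
```

```text
time: 1.12
tool_pos: [0.4322, 0.3741, 0.2839]
ee_rot: [-0.067, 0.998, 0.0, 0.0]
contact_force: [1.5, 0.6, 0.1]
finger_gap: 0.0854
grip_force: 0.0
delta cm [ -9.25 -13.26  -1.61] yaw now -172.3 rz -0.3457980963780881 tilt 0.03 q6 -1.04
```

```bash
python3 -m creep '[[-4.6,-6.6,-1,0,0,0,0],[-9.2,-13.3,-1.6,0,0,0,0],[-9.2,-13.3,-1.6,0,0,0,0],[-9.2,-13.3,-1.6,0,0,0,0]]'
cat > lookkey.py <<'E'
from h import *
import sys
st=arm.observe(); im,d=grab_frame("wrist"); cv2.imwrite(sys.argv[1],im); W=cloud("wrist",d,st).reshape(-1,3); np.save("W_wrist.npy",W)
m=(np.hypot(W[:,0]-.5415,W[:,1]-.255)<.05)&(W[:,2]>.135)&(W[:,2]<.16); p=W[m]; print("z",p[:,2].mean())
r=cv2.minAreaRect((p[:,:2]*1000).astype(np.float32)); print(m.sum(),r); 
m=(np.hypot(W[:,0]-.5415,W[:,1]-.255)<.07)&(abs(W[:,2]-.045)<.006); print("block",cv2.minAreaRect((W[m][:,:2]*1000).astype(np.float32)),W[m][:,2].mean())
delta([r[0][0]/1000,r[0][1]/1000,.30],np.radians(8))
E
python3 lookkey.py pics/w1.png
```

```text
time: 1.62
tool_pos: [0.5417, 0.2541, 0.2996]
ee_rot: [-0.065, 0.998, -0.0, 0.0]
contact_force: [-0.3, 0.2, -0.5]
finger_gap: 0.0854
grip_force: 0.0
z 0.14966803089932346
464 ((538.0970458984375, 255.51068115234375), (29.873058319091797, 11.856363296508789), 7.489157199859619)
block ((538.5001831054688, 255.77413940429688), (74.96125793457031, 60.02488327026367), 7.944004058837891) 0.04602349364777673
delta cm [ 0.23  0.05 -0.07] yaw now -172.5 rz -0.49013660779229357 tilt 0.01 q6 -1.31
```

View pics/w1.png

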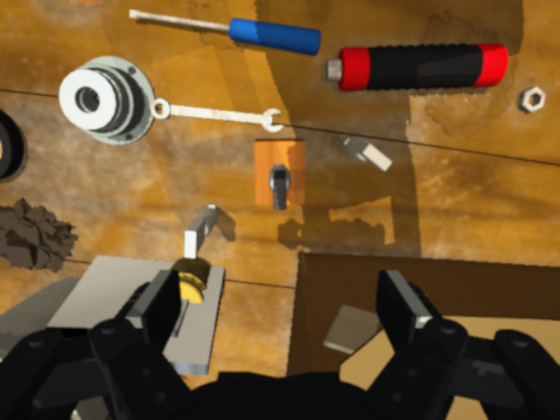

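The picture confirms it: the dark-gripped key is in the orange block at [188,280], with the white look-alikes at [230,200] and [153,365]. Descending to grasp.

```bash
python3 -m creep '[[0.2,0.05,5,0,0,-0.5,80],[0.2,0.05,10,0,0,-0.5,80],[0.2,0.05,15,0,0,-0.5,80],[0.2,0.05,17.5,0,0,-0.5,80],[0.2,0.05,19.2,0,0,-0.5,80]]' 40; python3 -m creep '[[0,0,0,0,0,0,80],[0,0,0,0,0,0,255],[0,0,0,0,0,0,255],[0,0,0,0,0,0,255],[0,0,0,0,0,0,255]]' 80; python3 -c "
from h import *
s=arm.observe();print(s['tool_pos'],s['contact_force'],s['wrist_torque'],s['finger_gap'])"
```

```text
time: 2.3
tool_pos: [0.5367, 0.2572, 0.1061]
ee_rot: [-0.072, 0.997, -0.0, -0.001]
contact_force: [0.3, -0.5, 0.2]
finger_gap: 0.0585
grip_force: 0.0
time: 2.92
tool_pos: [0.5385, 0.2566, 0.1083]
ee_rot: [-0.071, 0.997, 0.0, 0.001]
contact_force: [-0.1, 1.0, 7.3]
finger_gap: 0.0111
grip_force: 77.7
[0.53847576 0.25657469 0.10832893] [-0.05719245  0.95770948  7.27751571] [ 0.00818665  0.08417439 -0.00671718] 0.011140829535660143
```

```bash
python3 -m creep '[[0,0,-1.5,0,0,0,255],[0,0,-4,0,0,0,255],[0,0,-8,0,0,0,255],[0,0,-12,0,0,0,255],[0,0,-12,0,0,0,255]]'
python3 - <<'E'
from h import *
W=np.load("W_wrist.npy")
def hull(c,r,z0,z1):
    m=(np.hypot(W[:,0]-c[0],W[:,1]-c[1])<r)&(W[:,2]>z0)&(W[:,2]<z1); p=W[m]
    c2,r2=cv2.minEnclosingCircle((p[:,:2]*1000).astype(np.float32)); print(m.sum(),np.round(c2,1),round(r2,1),p[:,2].mean().round(4))
hull((.483,.036),.06,.035,.045); hull((.483,.036),.06,.06,.068); hull((.483,.036),.07,.004,.012)
delta([.483,.036,.228],0)
E
```

```text
time: 3.55
tool_pos: [0.5396, 0.257, 0.2315]
ee_rot: [-0.071, 0.997, 0.001, 0.003]
contact_force: [0.3, 0.0, -2.9]
finger_gap: 0.0108
grip_force: 77.9
941 [481.5  37.3] 41.8 0.0402
2284 [480.6  36.9] 32.4 0.0647
1807 [480.9  46.5] 59.8 0.0065
delta cm [  8.73 -21.08   0.26] yaw now -171.9 rz 8.14024104635978 tilt 0.35 q6 -1.32
```

```bash
python3 -m creep '[[1,-6,0,0,0,4,255],[2,-12,0,0,0,8,255],[3,-18,0,0,0,8,255],[3,-21.5,0,0,0,8,255],[3,-21.5,0,0,0,8,255]]'; python3 -m creep '[[0,0,0,0,0,0,255],[0,0,0,0,0,0,255]]'
cat > look.py <<'E'
from h import *
import sys
st=arm.observe(); im,d=grab_frame("wrist"); cv2.imwrite(sys.argv[1],im); W3=cloud("wrist",d,st); W=W3.reshape(-1,3); np.save("W_wrist.npy",W3)
def hull(n,c,r,z0,z1):
    m=(np.hypot(W[:,0]-c[0],W[:,1]-c[1])<r)&(W[:,2]>z0)&(W[:,2]<z1); p=W[m]
    c2,r2=cv2.minEnclosingCircle((p[:,:2]*1000).astype(np.float32)); print(n,m.sum(),np.round(c2,1),round(r2,1),p[:,2].mean().round(4))
N=(.482,.037); S=(.591,-.297)
hull("wall",N,.055,.036,.044); hull("top",N,.055,.061,.068); hull("flange",N,.07,.003,.012); hull("seat",S,.07,.003,.017)
T=st["tool_pos"]; m=(np.hypot(W[:,0]-T[0],W[:,1]-T[1])<.04)&(W[:,2]<T[2]-.005)&(W[:,2]>T[2]-.1); p=W[m]; print("key pts",m.sum(),p.min(0),p.max(0))
m=(np.hypot(W[:,0]-T[0],W[:,1]-T[1])<.04)&(W[:,2]<T[2]-.071)&(W[:,2]>T[2]-.09); p=W[m]; print("foot",m.sum(),p.mean(0),p.min(0),p.max(0))
print(T,st["contact_force"],st["wrist_torque"])
E
python3 look.py pics/w2.png; python3 -c "
from h import *
delta([.4815,.037,.20],0)"
```

```text
time: 4.18
tool_pos: [0.5384, 0.0369, 0.2271]
ee_rot: [0.0, 1.0, -0.0, -0.0]
contact_force: [-0.7, 0.4, -2.5]
finger_gap: 0.0111
grip_force: 78.6
time: 4.42
tool_pos: [0.5384, 0.0402, 0.2272]
ee_rot: [-0.002, 1.0, 0.0, -0.0]
contact_force: [-0.4, -0.7, -1.8]
finger_gap: 0.0111
grip_force: 78.6
wall 1458 [481.9  36.5] 41.6 0.0406
top 3251 [481.3  36.6] 32.0 0.065
flange 3027 [482.9  37.2] 69.7 0.0065
seat 3042 [ 593.1 -271.2] 59.3 0.0073
key pts 1224 [0.52398778 0.02836107 0.14878919] [0.53829061 0.05230127 0.22216608]
foot 103 [0.52914909 0.04013302 0.15344575] [0.5274701  0.03571924 0.14878919] [0.53193784 0.0446136  0.15548011]
[0.53838992 0.04016045 0.22719412] [-0.40622358 -0.69879553 -1.75379442] [-0.03982582  0.02389264 -0.01875775]
delta cm [ 5.7  -0.3   2.73] yaw now -179.8 rz 0.21617490536913636 tilt 0.02 q6 -1.56
```

View pics/w2.png

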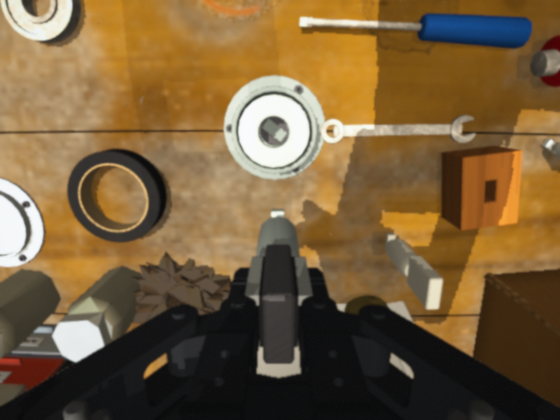

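The key's foot hangs at [213,277] and the nest's bore is at [132,274], with something visible inside it. I'll check the bore's depth for the slot heading.

Run:
```python
from h import *
W=np.load("W_wrist.npy"); im=cv2.imread("pics/w2.png")
c=cv2.resize(im[105:160,245:305],(600,550),interpolation=cv2.INTER_CUBIC); cv2.imwrite("pics/w2c.png",c)
z=W[122:144,262:288,2]*1000; np.set_printoptions(linewidth=250); print(np.nan_to_num(z).round().astype(int))
m=(W[...,2]<.0255)&(np.hypot(W[...,0]-.4815,W[...,1]-.0365)<.016); print(m.sum(), W[m].mean(0)); q=W[m][:,:2]
u,s,v=np.linalg.svd(q-q.mean(0)); print(v[0],s)
```

```text
[[52 29  0 29  8  7  7  7  8  5  6  7 29 30 29 28 29 30 30 28 30 29 30 41 64 65]
 [51 30 29  7  6  8  7  8  8  7  6  6  7 29 28 30 29 29 29 30 28 29 31 30 42 64]
 [29 28 24  7  8  8  8  7  8  9  6  8  7  8 29 29  0 29 29 29 28 30 29 27 30 41]
 [29 30  7  8  7  7  6  8  7  8  6  8  7  7 10 29 30 29 29 28 28 29 29 28 28 40]
 [30  7  7  7  7  7  8  7  7  9  8  7  7  7  6  7  8 29 29 29 28 30 30 29 27 40]
 [ 8  7  7  6  8  7  6  6  7  7  8  8  7  7  8  6  7  9 29 29 29 29 29 29 31 30]
 [ 7  6  7  7  7  7  6  7  8  7  6  6  9  8  7  6  7  8  8 29 29 29 28 28 28 28]
 [29  7  7  6  7  7  6  7  7  8  7  6  8  8  8  7  7  7  7  6  6 30 29 30 30 30]
 [29 28 23  7  7  8  7  7  7  8  8  7  7  7  7  6  7  8  7  7  7  7 28 29 30 29]
 [30 29 28 26  8  8  7  9  0  7  6  7  8  9  8  7  7  8  7  6  6  8  7 29 28 29]
 [30 30 29 29 28  7  7  7  6  7  8  8  8  7  8  7  7  8  7  6  7  9  7  8 29 29]
 [29 29 30 27 29 29 23  7  8  6  7  6  7  7  8  8  7  9  8  6  8  7  8  6  8  8]
 [30 29 29 30 29 30 29 25  9  6  8  6  6  8  6  7  8  7  7  7  8  7  7  8  8 28]
 [30 28 29 28 28 28 30 29 28  7  6  8  6  7  7  8  8  8  8  7  7  8  7  8 25 28]
 [45 29 29 30 29 29 31 29 29 30  8  7  8  8  7  6  7  6  6  8  6  6  6 23 31 34]
 [49 29 30 29 28 29 29 29 29 29 30 23  8  7  8  7  6  8  7  7  7  7  9 30 28 39]
 [51 44 29 28 30 29 29 30 30 29 30 31 25  7  7  7  8  7  9  8  7  7 29 29 30 39]
 [53 52 30 28 30 29 29 29 28 29 30 28 29 28  7  6  7  8  6  8  6 26 30 29 40 57]
 [54 53 49 30 28 29 28 30 28 29 29 30 30 30 31 21  7  7  7  7 22 30 30 36 42 63]
 [ 0 53 52 47 28 29 30 29 30 29 29 30 29 29 29 29 22  6  9  8 29 29 29 41 59 64]
 [61 55 53 53 49 28 28 29 29 29 30 29 30 29 31 29 28  0  8 28 30 33 44 58 62 64]
 [65 63 53 52 53 50 46 29 30 30 30 29 29 28 28 30 29 27 29 30 35 46 58 64 65 64]]
292 [0.48326479 0.0364646  0.0078218 ]
[0.60516525 0.79609988] [0.12513345 0.0615636 ]
```

View pics/w2c.png

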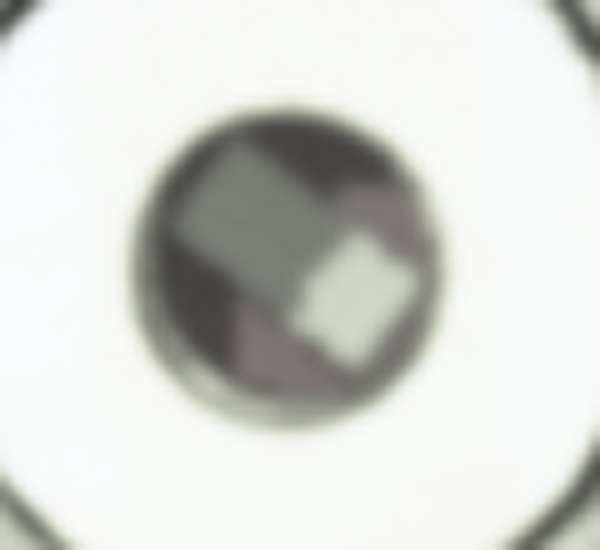

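The slot shows clearly in the bore. I'll project its outline onto the plate plane.

Run:
```python
from h import *
W=np.load("W_wrist.npy"); st=arm.observe(); c,T=cam2world("wrist",st); o=T[:3,3]
n=np.hypot(W[...,0]-.4815,W[...,1]-.0365)<.02
pl=W[n&(abs(W[...,2]-.029)<.003)][:,2].mean()
m=(W[...,2]<.0265)&n
P=W[m]; Q=o+(P-o)*((pl-o[2])/(P[:,2]-o[2]))[:,None]
r=cv2.minAreaRect((Q[:,:2]*1000).astype(np.float32)); print(pl,r,np.round(cv2.boxPoints(r),1).tolist())
u,s,v=np.linalg.svd(Q[:,:2]-Q[:,:2].mean(0)); a=np.degrees(np.arctan2(v[0,1],v[0,0])); print(Q.mean(0),a)
a=(a+90)%180-90
delta([r[0][0]/1000+.001,r[0][1]/1000,.165],np.radians(a))
```

```text
0.029139848303132248 ((482.1833801269531, 36.69960021972656), (23.844390869140625, 11.819076538085938), 52.923099517822266) [[470.29998779296875, 30.799999237060547], [479.70001220703125, 23.600000381469727], [494.1000061035156, 42.599998474121094], [484.70001220703125, 49.79999923706055]]
[0.48210394 0.03669158 0.02913985] 52.697595349694886
delta cm [ 5.53 -0.33  6.23] yaw now -179.8 rz -52.481420444325785 tilt 0.02 q6 -1.56
```

```bash
python3 -m creep '[[2,-0.2,0,0,0,-10,255],[4,-0.2,1,0,0,-20,255],[5.5,-0.2,3,0,0,-30,255],[5.5,-0.2,4.5,0,0,-41,255],[5.5,-0.2,6,0,0,-51.5,255]]'; python3 -m creep '[[0,0,0,0,0,-1,255],[0,0,0,0,0,-1,255]]'; python3 -c "
from h import *
delta([.4829,.0376,.165],np.radians(52.8)); print(arm.observe()['contact_force'],arm.observe()['wrist_torque'])"
```

```text
time: 5.1
tool_pos: [0.4835, 0.0379, 0.167]
ee_rot: [-0.439, 0.899, -0.0, 0.0]
contact_force: [0.4, 0.2, -1.9]
finger_gap: 0.0111
grip_force: 78.5
time: 5.35
tool_pos: [0.4839, 0.0375, 0.1678]
ee_rot: [-0.442, 0.897, -0.0, 0.0]
contact_force: [0.6, 0.3, -2.2]
finger_gap: 0.0114
grip_force: 78.4
delta cm [0.06 0.09 0.28] yaw now -127.6 rz -0.3617649906017509 tilt 0.02 q6 -2.47
[ 0.58293054  0.34486695 -2.21359907] [ 0.02374741 -0.0087121  -0.02510922]
```

```bash
python3 -m creep '[[0.06,0.09,1,0,0,-0.4,255],[0.06,0.09,2,0,0,-0.4,255],[0.06,0.09,2.7,0,0,-0.4,255],[0.06,0.09,2.7,0,0,-0.4,255]]'; python3 -m creep '[[0,0,0.6,0,0,0,255],[0,0,1.2,0,0,0,255],[0,0,1.8,0,0,0,255],[0,0,1.8,0,0,0,255]]';  python3 -c "
from h import *
delta([.4829,.0376,.11],np.radians(52.8)); print(arm.observe()['contact_force'],arm.observe()['wrist_torque'])"
```

```text
time: 5.85
tool_pos: [0.4821, 0.0372, 0.1397]
ee_rot: [-0.446, 0.895, 0.0, -0.001]
contact_force: [-0.2, 0.2, -1.2]
finger_gap: 0.0108
grip_force: 78.5
time: 6.35
tool_pos: [0.4822, 0.0372, 0.1219]
ee_rot: [-0.446, 0.895, 0.0, -0.0]
contact_force: [-0.2, -0.7, -2.0]
finger_gap: 0.0111
grip_force: 78.5
delta cm [-0.07 -0.03  1.19] yaw now -127.0 rz 0.22643927957668675 tilt 0.06 q6 -2.48
[-0.17348085 -0.74296936 -2.04484674] [-0.10329051 -0.00021469 -0.02613362]
```

Free so far. Now small steps down towards the plate and slot.

```bash
python3 -m creep '[[0,0,0.3,0,0,0,255],[0,0,0.6,0,0,0,255],[0,0,0.9,0,0,0,255],[0,0,0.9,0,0,0,255]]';  python3 -m creep '[[0,0,0.15,0,0,0,255],[0,0,0.3,0,0,0,255],[0,0,0.3,0,0,0,255]]';  python3 -c "
from h import *
delta([.4829,.0376,.0911],np.radians(52.8)); print(arm.observe()['contact_force'],arm.observe()['wrist_torque'])"
```

```text
time: 6.85
tool_pos: [0.4825, 0.0372, 0.1132]
ee_rot: [-0.446, 0.895, 0.0, -0.0]
contact_force: [-0.5, -0.9, -2.3]
finger_gap: 0.0109
grip_force: 78.5
time: 7.22
tool_pos: [0.4826, 0.0372, 0.1103]
ee_rot: [-0.446, 0.895, 0.0, -0.0]
contact_force: [-0.9, -0.8, -1.7]
finger_gap: 0.0111
grip_force: 78.5
delta cm [-0.05 -0.01  1.92] yaw now -127.0 rz 0.22521177834697617 tilt 0.0 q6 -2.48
[-0.89881085 -0.80884687 -1.6877227 ] [-0.08119301  0.01085634  0.02892144]
```

```bash
python3 -m creep '[[0,0,0.15,0,0,0,255],[0,0,0.3,0,0,0,255],[0,0,0.3,0,0,0,255]]';  python3 -m creep '[[0,0,0.15,0,0,0,255],[0,0,0.3,0,0,0,255],[0,0,0.3,0,0,0,255]]'
```

```text
time: 7.6
tool_pos: [0.4826, 0.0372, 0.1073]
ee_rot: [-0.446, 0.895, 0.0, -0.0]
contact_force: [-0.3, 0.6, -2.4]
finger_gap: 0.0108
grip_force: 78.5
time: 7.98
tool_pos: [0.4825, 0.0372, 0.1043]
ee_rot: [-0.446, 0.895, 0.0, -0.0]
contact_force: [-0.3, -1.0, -2.8]
finger_gap: 0.0109
grip_force: 78.5
```

The foot is now below the plate's top face with no contact force, so it is in the slot. Continuing gently to the shoulder.

```bash
python3 -m creep '[[0,0,0.2,0,0,0,255],[0,0,0.4,0,0,0,255],[0,0,0.4,0,0,0,255]]';  python3 -m creep '[[0,0,0.2,0,0,0,255],[0,0,0.4,0,0,0,255],[0,0,0.4,0,0,0,255]]'; python3 -m creep '[[0,0,0.1,0,0,0,255],[0,0,0.2,0,0,0,255],[0,0,0.2,0,0,0,255]]'
```

```text
time: 8.35
tool_pos: [0.4825, 0.0372, 0.1002]
ee_rot: [-0.446, 0.895, 0.0, -0.0]
contact_force: [-0.4, -0.7, -2.1]
finger_gap: 0.011
grip_force: 78.5
time: 8.72
tool_pos: [0.4824, 0.0372, 0.0962]
ee_rot: [-0.446, 0.895, 0.0, -0.0]
contact_force: [-0.1, -1.2, -2.6]
finger_gap: 0.011
grip_force: 78.5
time: 9.1
tool_pos: [0.4826, 0.0372, 0.0943]
ee_rot: [-0.446, 0.895, 0.0, -0.0]
contact_force: [-0.9, -2.1, -1.5]
finger_gap: 0.0106
grip_force: 78.5
```

```bash
python3 -m creep '[[0,0,0.1,0,0,0,255],[0,0,0.1,0,0,0,255]]'; python3 -m creep '[[0,0,0.1,0,0,0,255],[0,0,0.1,0,0,0,255]]'
```

```text
time: 9.35
tool_pos: [0.4826, 0.0372, 0.0933]
ee_rot: [-0.446, 0.895, -0.0, -0.0]
contact_force: [-0.1, -2.5, -0.7]
finger_gap: 0.0108
grip_force: 78.5
time: 9.6
tool_pos: [0.4826, 0.0372, 0.0924]
ee_rot: [-0.446, 0.895, -0.0, 0.0]
contact_force: [0.4, -2.0, -1.5]
finger_gap: 0.0107
grip_force: 78.5
```

```bash
python3 -m creep '[[0,0,0.05,0,0,0,255],[0,0,0.05,0,0,0,255]]'; python3 -m creep '[[0,0,0.05,0,0,0,255],[0,0,0.05,0,0,0,255]]'; python3 -m creep '[[0,0,0.05,0,0,0,255],[0,0,0.05,0,0,0,255]]'
```

```text
time: 9.85
tool_pos: [0.4825, 0.0372, 0.0918]
ee_rot: [-0.446, 0.895, 0.0, -0.0]
contact_force: [-0.9, -2.3, -0.5]
finger_gap: 0.0114
grip_force: 78.5
time: 10.1
tool_pos: [0.4826, 0.0372, 0.0914]
ee_rot: [-0.446, 0.895, -0.0, 0.0]
contact_force: [-0.4, -2.5, 1.9]
finger_gap: 0.0112
grip_force: 79.2
time: 10.35
tool_pos: [0.4828, 0.0372, 0.0913]
ee_rot: [-0.446, 0.895, -0.0, 0.0]
contact_force: [-2.1, -3.0, 9.7]
finger_gap: 0.0111
grip_force: 80.5
```

Shoulder contact felt at about 11 N. Backing off 1 mm and turning a quarter turn.

```bash
python3 -m creep '[[0,0,-0.1,0,0,0,255],[0,-0.02,-0.1,0,0,10,255],[0.01,-0.04,-0.1,0,0,20,255],[0.01,-0.05,-0.1,0,0,30,255],[0.02,-0.06,-0.1,0,0,40,255]]'; python3 -c "
from h import *
s=arm.observe();print(s['contact_force'],s['wrist_torque'])"
```

```text
time: 10.98
tool_pos: [0.4827, 0.0369, 0.0917]
ee_rot: [-0.11, 0.994, 0.0, -0.0]
contact_force: [-0.6, 1.5, -0.8]
finger_gap: 0.011
grip_force: 78.4
[-0.59950619  1.45499745 -0.79089971] [ 0.16094864  0.21405732 -0.03462448]
```

```bash
python3 -m creep '[[0,-0.02,0,0,0,10,255],[0.01,-0.03,0,0,0,20,255],[0.02,-0.05,0,0,0,30,255],[0.03,-0.06,0,0,0,40,255],[0.03,-0.08,0,0,0,50,255]]'; python3 -m creep '[[0,0,0,0,0,0,255],[0,0,0,0,0,0,255]]'; python3 -c "
from h import *
s=arm.observe();print(s['contact_force'],s['wrist_torque'])
delta([.48,.037,.12],np.radians(-37.2))"
```

```text
time: 11.6
tool_pos: [0.4829, 0.0361, 0.0918]
ee_rot: [0.32, 0.947, 0.0, -0.0]
contact_force: [0.4, 1.6, -1.5]
finger_gap: 0.0111
grip_force: 78.4
time: 11.85
tool_pos: [0.4827, 0.036, 0.0918]
ee_rot: [0.315, 0.949, 0.0, -0.0]
contact_force: [-1.4, 2.3, -1.7]
finger_gap: 0.0112
grip_force: 78.4
[-1.3709936   2.28510175 -1.66817814] [0.28917042 0.12276234 0.01432425]
delta cm [ 0.28 -0.08 -2.82] yaw now 143.3 rz 0.46710592501972437 tilt 0.01 q6 -0.92
```

Locked position, 90° from the slot. Lifting slowly first to check the weight.

```bash
python3 -m creep '[[0,0,-0.1,0,0,0,255],[0,0,-0.2,0,0,0,255],[0,0,-0.3,0,0,0,255],[0,0,-0.5,0,0,0,255],[0,0,-0.7,0,0,0,255]]' 110; python3 -m creep '[[0,0,-0.5,0,0,0,255],[0,0,-1,0,0,0,255],[0,0,-1.5,0,0,0,255],[0,0,-2,0,0,0,255],[0,0,-2,0,0,0,255]]'
```

```text
time: 12.48
tool_pos: [0.4827, 0.0358, 0.099]
ee_rot: [0.317, 0.948, -0.0, -0.0]
contact_force: [-0.3, 0.2, -5.9]
finger_gap: 0.0104
grip_force: 106.9
time: 13.1
tool_pos: [0.4832, 0.0359, 0.1193]
ee_rot: [0.317, 0.948, 0.0, 0.0]
contact_force: [-0.0, 0.3, -6.5]
finger_gap: 0.0108
grip_force: 107.1
```

```bash
python3 -m creep '[[0,0,-2,0,0,0,255],[0,0,-4,0,0,0,255],[0,0,-6,0,0,0,255],[0,0,-8,0,0,0,255],[0,0,-8,0,0,0,255]]'
python3 - <<'E'
from h import *
W=np.load("W_top.npy").reshape(-1,3); W=W[~np.isnan(W[:,0])]
a=np.degrees(np.arctan2(W[:,1]+.297,W[:,0]-.591)); r=np.hypot(W[:,1]+.297,W[:,0]-.591)
for k in range(-180,180,20):
    m=(a>=k)&(a<k+20)&(W[:,2]>.05)&(r<.25)
    if m.sum()>3: i=np.argmin(np.where(m,r,9)); print(k,m.sum(),"rmin",r[m].min().round(3),W[i].round(3),"zmax",W[m][:,2].max().round(3))
delta([.592+.06,-.297,.20],0)
E
```

```text
time: 13.72
tool_pos: [0.4836, 0.0359, 0.1998]
ee_rot: [0.317, 0.948, 0.0, 0.001]
contact_force: [-0.0, 0.2, -6.4]
finger_gap: 0.0106
grip_force: 108.2
-120 415 rmin 0.105 [ 0.571 -0.4    0.079] zmax 0.163
-100 774 rmin 0.106 [ 0.574 -0.402  0.074] zmax 0.168
-60 456 rmin 0.127 [ 0.688 -0.379  0.076] zmax 0.222
-40 1755 rmin 0.114 [ 0.689 -0.355  0.057] zmax 0.238
-20 1426 rmin 0.076 [ 0.667 -0.298  0.087] zmax 0.246
0 1966 rmin 0.064 [ 0.651 -0.276  0.085] zmax 0.26
20 1457 rmin 0.066 [ 0.652 -0.273  0.065] zmax 0.22
40 181 rmin 0.141 [ 0.663 -0.177  0.075] zmax 0.111
60 445 rmin 0.139 [ 0.657 -0.175  0.067] zmax 0.109
delta cm [-3.347e+01 -1.646e+01  2.000e-02] yaw now 143.0 rz -36.973659725311535 tilt 0.14 q6 -0.91
```

```bash
python3 -m creep '[[-2,-1.3,0,0,0,-6,255],[-6,-3.8,0,0,0,-14,255],[-10,-6.4,0,0,0,-22,255],[-14,-9,0,0,0,-30,255],[-18,-11.3,0,0,0,-37,255]]'; python3 -m creep '[[0,0,0,0,0,0,255],[0,0,0,0,0,0,255],[0,0,0,0,0,0,255]]'
cat > look2.py <<'E'
from h import *
import sys
st=arm.observe(); im,d=grab_frame("wrist"); cv2.imwrite(sys.argv[1],im); W3=cloud("wrist",d,st); W=W3.reshape(-1,3)
for r in trace("wrist","seat")[:2]:
    p=W3[r["pixels"]]; p=p[~np.isnan(p[:,0])]; print("seat",round(r["confidence"],2),r["position"])
    for z0,z1 in ((-.005,.020),(.011,.018)):
        q=p[(p[:,2]>z0)&(p[:,2]<z1)]; c,rr=cv2.minEnclosingCircle((q[:,:2]*1000).astype(np.float32)); print(len(q),np.round(c,1),round(rr,1),q[:,2].mean())
T=st["tool_pos"]; m=(np.hypot(W[:,0]-T[0],W[:,1]-T[1])<.05)&(W[:,2]<T[2]-.02)&(W[:,2]>T[2]-.1); p=W[m]
print("stack",p.min(0),p.max(0)); t=p[p[:,2]>p[:,2].max()-.05]
g=np.linspace(.08,.145,14)
print(T,st["contact_force"],st["wrist_torque"])
W=W[~np.isnan(W[:,0])]; a=np.degrees(np.arctan2(W[:,1]+.297,W[:,0]-.591)); r=np.hypot(W[:,1]+.297,W[:,0]-.591)
for k in range(-180,180,30):
    m=(a>=k)&(a<k+30)&(W[:,2]>.03)&(r<.13)&(np.hypot(W[:,0]-T[0],W[:,1]-T[1])>.06)
    if m.sum()>3: print(k,m.sum(),r[m].min().round(3),W[m][:,2].max().round(3))
delta([.592,-.297,.20],0)
E
python3 look2.py pics/w3.png
```

```text
time: 14.35
tool_pos: [0.5584, -0.1642, 0.1974]
ee_rot: [-0.002, 1.0, 0.0, -0.001]
contact_force: [0.6, 0.6, -5.9]
finger_gap: 0.0108
grip_force: 107.8
time: 14.72
tool_pos: [0.5581, -0.1618, 0.1983]
ee_rot: [-0.0, 1.0, 0.0, -0.001]
contact_force: [0.4, -0.5, -6.3]
finger_gap: 0.0105
grip_force: 108.6
seat 0.69 [213.2, 150.9]
8520 [ 590.  -296.1] 59.2 0.007346699026115196
1098 [ 588.8 -294.7] 43.3 0.01442440353607767
seat 0.59 [224.8, 270.0]
4 [ 627.6 -164. ] 62.1 0.0009883968048338548
0 [0. 0.] 0.0 nan
stack [ 0.52438304 -0.19790248  0.11125715] [ 0.57677459 -0.13141684  0.17826355]
[ 0.5580802  -0.16176679  0.19828882] [ 0.35338129 -0.47469767 -6.32386384] [-0.01576838  0.05240354  0.01402376]
-120 1530 0.105 0.077
-90 77 0.119 0.06
-60 1432 0.111 0.093
-30 1015 0.07 0.093
0 1491 0.059 0.113
30 718 0.069 0.08
120 193 0.086 0.291
delta cm [ -3.35 -13.52  -0.13] yaw now -179.9 rz 0.06606056918477755 tilt 0.02 q6 -1.91look2.py:7: RuntimeWarning: Mean of empty slice.
  q=p[(p[:,2]>z0)&(p[:,2]<z1)]; c,rr=cv2.minEnclosingCircle((q[:,:2]*1000).astype(np.float32)); print(len(q),np.round(c,1),round(rr,1),q[:,2].mean())
  ret = ret.dtype.type(ret / rcount)
```

View pics/w3.png

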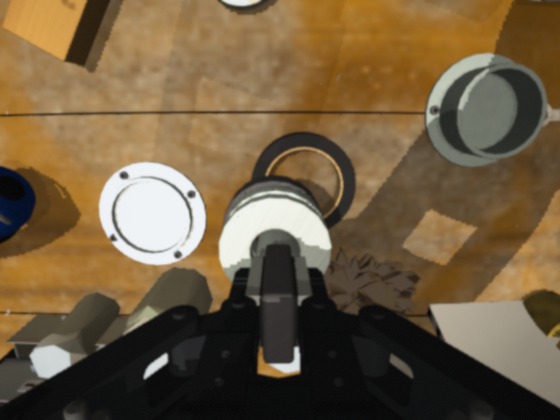

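The nest is empty at [100,490], the stack hangs on the key at [240,275], and the seat is clear at [213,151]. Moving over the seat.

```bash
python3 -m creep '[[-0.6,-2.5,0,0,0,0,255],[-1.6,-6.5,0,0,0,0,255],[-2.6,-10.5,0,0,0,0,255],[-3.2,-13.2,0,0,0,0,255],[-3.2,-13.2,0,0,0,0,255]]'; python3 -m creep '[[0,0,0,0,0,0,255],[0,0,0,0,0,0,255]]'
python3 - <<'E'
from h import *
st=arm.observe(); im,d=grab_frame("wrist"); cv2.imwrite("pics/w4.png",im); W=cloud("wrist",d,st).reshape(-1,3); T=st["tool_pos"]; print(T,st["contact_force"])
for a in np.arange(-.095,-.02,.006):
    m=(np.hypot(W[:,0]-T[0],W[:,1]-T[1])<.042)&(W[:,2]>T[2]+a)&(W[:,2]<T[2]+a+.006); p=W[m]-T
    if m.sum()>5: print(round(a,3),m.sum(),(p.min(0)*1000).round(1),(p.max(0)*1000).round(1))
m=(np.hypot(W[:,0]-.590,W[:,1]+.296)<.062)&(W[:,2]<.02)&(W[:,2]>0); p=W[m]; print("seat vis x,y",p.min(0),p.max(0),m.sum())
E
```

```text
time: 15.45
tool_pos: [0.5911, -0.2972, 0.1987]
ee_rot: [0.001, 1.0, -0.0, 0.0]
contact_force: [-0.1, 0.0, -5.9]
finger_gap: 0.0111
grip_force: 108.8
time: 15.7
tool_pos: [0.5906, -0.294, 0.1989]
ee_rot: [-0.001, 1.0, 0.0, -0.0]
contact_force: [-0.3, 1.3, -6.0]
finger_gap: 0.0106
grip_force: 108.8
[ 0.59061743 -0.29403003  0.19893191] [-0.34777771  1.30596733 -5.98508357]
-0.089 50 [-33.7 -29.2 -86.3] [-13.3  28.6 -83. ]
-0.083 118 [-33.6 -33.  -83. ] [-13.7  27.2 -77.1]
-0.077 133 [-33.6 -29.1 -77. ] [  8.   28.6 -71.1]
-0.071 468 [-33.5 -36.3 -71. ] [  7.9  30.  -65. ]
-0.065 270 [-33.3 -35.  -65. ] [  7.9  29.  -59.1]
-0.059 36 [-31.4 -19.5 -59. ] [  8.   14.  -53.9]
-0.053 135 [-32.9 -26.3 -52.3] [  6.4  26.2 -47. ]
-0.047 413 [-33.  -31.2 -47. ] [  7.7  28.9 -41. ]
-0.041 251 [-31.9 -28.4 -41. ] [  6.8  27.2 -35. ]
-0.035 2818 [-31.9 -33.1 -35. ] [ 18.7  30.3 -29. ]
-0.029 2687 [-31.  -32.3 -29. ] [ 17.7  29.8 -23. ]
-0.023 166 [-12.6 -11.4 -22.9] [ -1.8  11.6 -17. ]
seat vis x,y [ 5.28009400e-01 -3.57669329e-01  9.31954457e-06] [ 0.6442859  -0.23412901  0.01716592] 6081
```

```bash
python3 -m creep '[[0,0,1.5,0,0,0,255],[0,0,3.5,0,0,0,255],[0,0,5.5,0,0,0,255],[0,0,7.5,0,0,0,255],[0,0,8.8,0,0,0,255]]';  python3 -m creep '[[0,0,0.6,0,0,0,255],[0,0,0.9,0,0,0,255],[0,0,0.9,0,0,0,255]]'; python3 -m creep '[[0,0,0.1,0,0,0,255],[0,0,0.2,0,0,0,255],[0,0,0.3,0,0,0,255],[0,0,0.4,0,0,0,255],[0,0,0.4,0,0,0,255]]'
```

```text
time: 16.38
tool_pos: [0.5901, -0.2941, 0.1091]
ee_rot: [-0.0, 1.0, 0.0, -0.001]
contact_force: [-0.4, 0.7, -5.2]
finger_gap: 0.0105
grip_force: 108.8
time: 16.75
tool_pos: [0.591, -0.2948, 0.1022]
ee_rot: [-0.0, 1.0, -0.0, 0.0]
contact_force: [-0.1, 1.0, -6.6]
finger_gap: 0.0109
grip_force: 108.8
time: 17.38
tool_pos: [0.5907, -0.2947, 0.0978]
ee_rot: [-0.0, 1.0, 0.0, -0.0]
contact_force: [-1.0, -0.0, -5.2]
finger_gap: 0.0105
grip_force: 108.8
```

```bash
python3 -m creep '[[0,0,0.1,0,0,0,255],[0,0,0.2,0,0,0,255],[0,0,0.3,0,0,0,255],[0,0,0.35,0,0,0,255],[0,0,0.35,0,0,0,255]]';  python3 -m creep '[[0,0,0.05,0,0,0,255],[0,0,0.1,0,0,0,255],[0,0,0.15,0,0,0,255],[0,0,0.15,0,0,0,255]]'
```

```text
time: 18.0
tool_pos: [0.5907, -0.2947, 0.0943]
ee_rot: [-0.0, 1.0, 0.0, -0.0]
contact_force: [-0.3, 0.6, -4.9]
finger_gap: 0.0109
grip_force: 108.8
time: 18.5
tool_pos: [0.5908, -0.2947, 0.093]
ee_rot: [-0.0, 1.0, -0.0, 0.0]
contact_force: [-0.2, 0.6, -1.9]
finger_gap: 0.0107
grip_force: 108.9
```

The stack is seated, since the weight on the wrist has dropped to the key alone. Lowering the key to its shoulder.

```bash
python3 -m creep '[[0,0,0.05,0,0,0,255],[0,0,0.1,0,0,0,255],[0,0,0.1,0,0,0,255]]';  python3 -m creep '[[0,0,0.05,0,0,0,255],[0,0,0.05,0,0,0,255]]'; python3 -m creep '[[0,0,0.03,0,0,0,255],[0,0,0.03,0,0,0,255]]' 40
```

```text
time: 18.88
tool_pos: [0.5907, -0.2947, 0.0918]
ee_rot: [-0.0, 1.0, 0.0, -0.0]
contact_force: [-0.4, 0.4, -1.7]
finger_gap: 0.0105
grip_force: 108.9
time: 19.12
tool_pos: [0.5908, -0.2947, 0.0915]
ee_rot: [-0.0, 1.0, -0.0, 0.0]
contact_force: [0.6, -0.6, 0.4]
finger_gap: 0.011
grip_force: 109.8
time: 19.38
tool_pos: [0.5909, -0.2948, 0.0914]
ee_rot: [-0.0, 1.0, -0.0, 0.0]
contact_force: [-0.1, 0.2, 5.7]
finger_gap: 0.0112
grip_force: 110.5
```

```bash
python3 -m creep '[[0,0,0,0,0,0,200],[0,0,0,0,0,0,150],[0,0,0,0,0,0,110],[0,0,0,0,0,0,110],[0,0,0,0,0,0,110]]' 20; python3 -m creep '[[0,0,-1.5,0,0,0,110],[0,0,-4,0,0,0,110],[0,0,-9,0,0,0,110],[0,0,-14,0,0,0,110],[0,0,-17,0,0,0,110]]';  python3 -m creep '[[5,0,-2,0,0,0,110],[9,0,-4,0,0,0,110],[9,0,-4,0,0,0,110],[9,0,-4,0,0,0,110]]'
python3 - <<'E'
from h import *
for n in ("wrist","scene"):
    im,d=grab_frame(n); cv2.imwrite(f"pics/{n}5.png",im)
    if n=="scene": cv2.imwrite("pics/scene5c.png",cv2.resize(im[120:320,220:460],(720,600),interpolation=cv2.INTER_CUBIC))
    W=cloud(n,d).reshape(-1,3)
    for z0,z1 in ((.03,.148-.02),(.058,.068),(.115,.128),(.12,.16)):
        m=(np.hypot(W[:,0]-.591,W[:,1]+.296)<.045)&(W[:,2]>z0)&(W[:,2]<z1); p=W[m]
        if m.sum()>3: print(n,z0,m.sum(),p.min(0).round(4),p.max(0).round(4),p.mean(0).round(4))
E
```

```text
time: 20.0
tool_pos: [0.5907, -0.2947, 0.0911]
ee_rot: [-0.0, 1.0, -0.0, -0.0]
contact_force: [-0.2, -0.4, 0.1]
finger_gap: 0.0483
grip_force: 0.0
time: 20.62
tool_pos: [0.5914, -0.295, 0.2652]
ee_rot: [-0.0, 1.0, -0.001, 0.002]
contact_force: [0.6, -0.5, -1.0]
finger_gap: 0.0489
grip_force: 0.0
time: 21.12
tool_pos: [0.5011, -0.2949, 0.302]
ee_rot: [-0.0, 1.0, -0.0, 0.001]
contact_force: [0.3, 1.1, -0.1]
finger_gap: 0.0484
grip_force: 0.0
wrist 0.03 2142 [ 0.5575 -0.3268  0.03  ] [ 0.6207 -0.2637  0.128 ] [ 0.582  -0.2955  0.0661]
wrist 0.058 1498 [ 0.5584 -0.3268  0.0582] [ 0.6207 -0.2637  0.0679] [ 0.5856 -0.2956  0.0641]
wrist 0.115 60 [ 0.5748 -0.2999  0.1153] [ 0.5768 -0.2892  0.128 ] [ 0.5756 -0.2944  0.1217]
wrist 0.12 332 [ 0.5749 -0.2998  0.1201] [ 0.6047 -0.2893  0.1349] [ 0.5873 -0.2945  0.1316]
scene 0.03 582 [ 0.5582 -0.3294  0.03  ] [ 0.6254 -0.2647  0.128 ] [ 0.58   -0.3011  0.0658]
scene 0.058 265 [ 0.5594 -0.3281  0.0581] [ 0.6254 -0.2647  0.0676] [ 0.5847 -0.2994  0.0637]
scene 0.115 30 [ 0.5754 -0.3018  0.1151] [ 0.6031 -0.29    0.128 ] [ 0.5841 -0.2976  0.1217]
scene 0.12 58 [ 0.5754 -0.3017  0.1209] [ 0.6056 -0.29    0.1354] [ 0.5873 -0.2968  0.1299]
```

View pics/wrist5.png

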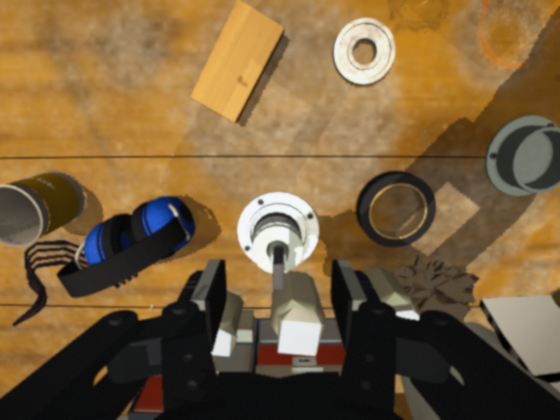

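View pics/scene5c.png

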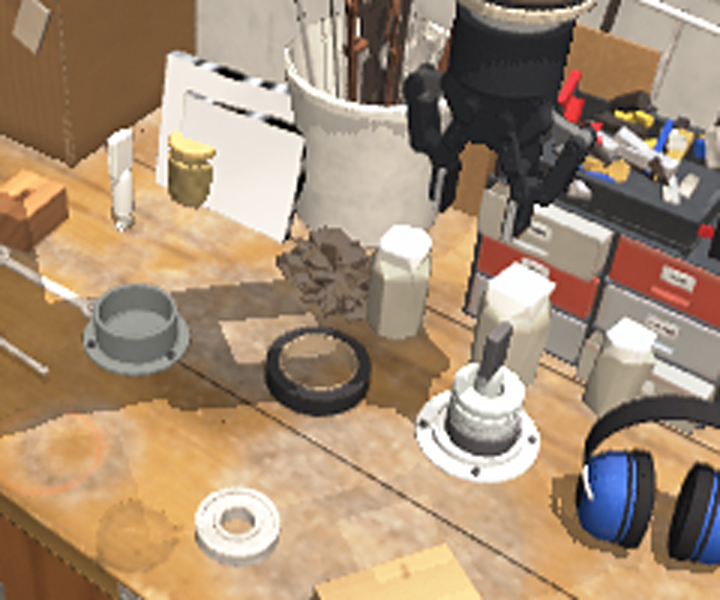

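Both pictures show the stack standing in the seat, at [245,275] in the wrist view and [420,485] in the scene crop. The key is upright in it and the gripper is clear. The ring top measures 64 mm and the key top about 133 mm above the bench, as they should be, so I'm handing in.

```bash
python3 -c "
from workcell import arm
print(arm.finish_job())"
```

```text
the job is handed in; nothing more can be done
None
```

The job is handed in: the T-key locked under the carrier, and the three-ring stack now stands in the aluminium seat with the key released upright in it, after about 21 s of robot time.

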